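# Refit the selector knob of a washer control unit

## Task

The washer's black selector knob lies on its side on the counter: stand it upright, pointer face up, on the blue rubber mat and let go of it. Then take it again, set it on the brass D-shaft of the control unit, press and turn it until it drops fully home, turn it to point at the red off mark, and let go. Leave the other things on the counter where they are.

Things in the scene. Friction and masses are not known exactly. Their poses are not given: they have to be found in the camera images.
- knob_center (a point): Centre of the loose black knob, half-way up: an octagonal prism 42 mm across flats (facets 17 mm wide), 36 mm high, 50 g. Its z runs along its axis out of the closed pointer face; its x is the direction of the white pointer line, to the middle of a facet. It starts lying on the facet opposite the pointer: x up, z level and away from the robot (world +x) within 0.45 rad, centre 21 mm up.
- knob_bore (a point): Centre of the knob's underside, 18 mm below its centre, same axes: mouth of a D-shaped blind bore 20 mm deep, 15.2 mm across, its flat 4.1 mm from the axis on the pointer (+x) side, mouth chamfered (round part 2 mm, flat 1 mm). Pressed on the shaft out of line it is loaded to one side and tilts in a weak grip: hold it firmly (about 50 N) from above.
- spindle_base (a point): On the spindle's axis at the level of the control unit's top face, 55 mm above the counter; z up, x towards the red off mark. The unit is a fixed white box with a metal top, 160 (x) by 220 (y) by 55 mm; the spindle stands 30 mm from its middle towards -y. Home: the knob's underside rests on a collar 2 mm above this point, its centre 20 mm above it; the pointer then points the way the spindle's flat faces.
- spindle_tip (a point): Tip of the upright brass D-shaft, 14 mm diameter, flat 3.5 mm from the axis, 19 mm high, 1 mm chamfer; axes as the unit's, not the shaft's. Its flat faces somewhere between 0.35 and 1.1 rad anticlockwise (from above) of the off mark. Friction (0.08 N m) holds it; it turns with a seated knob, stops 0.05 rad clockwise of the mark. A knob out of line rests on the tip, some 17 mm above home; within 0.1 rad it drops.
- off_mark (a point): Centre of the red off mark, a 16 by 6 mm bar on the unit's top face, 40 mm from the spindle's axis.
- mat_top (a point): Centre of the top face of the blue rubber mat, 150 by 150 mm, 3 mm thick, fixed flat on the counter; z up, x along one edge.
- driver: Screwdriver with a red handle lying on the counter, leave alone. Origin on its axis at its underside.
- cap: Round red plastic cap, 32 mm diameter, 14 mm high, leave alone. Origin at its underside.
- mug: Blue mug, 80 mm diameter, 90 mm high, leave alone. Origin at its underside.
- screws: Clear jar with a grey lid, 60 mm diameter, 60 mm high, leave alone. Origin at its underside.
- token: Brass washer token, a disc 28 mm in diameter, 8 mm high, leave alone. Origin at its underside.
Things that resemble listed ones, but are neither listed nor needed, are in the scene too. Several things look just like the part that bears knob_center: the one meant starts farthest to the robot's left.

How it is judged:
By the outcome, as a careful person would: the job done as asked, in the order asked, and still so for the second after the job is handed in, with the robot touching nothing.
It also fails if it takes over 72 s, if anything falls off the work surface, if the arm or the gripper's body presses on something with over 40 N, if the wrist force passes 120 N, or if a joint passes its speed limit or range.

## Robot

A 7-joint arm with a two-finger parallel gripper is mounted at the origin on the work surface. World frame = base frame: x ahead of the robot, y to its left, z up, the work surface at z = 0. Lengths are in m, angles in degrees, forces in N, time in s.
With the tool pointing down it reaches from about 0.425 to 0.875 m from the base axis. Payload 4.7 kg.
Tool frame: the origin (TCP) lies midway between the tips of the shut fingers; the grasp point (between the pads) lies 19 mm behind it; z points along the fingers, y is the line along which they close (so a half turn about z gives the same grasp; the last joint's range is limited). The gripper opens to 87 mm and grips with 3 to 60 N. Pads are 19 mm wide; open, the fingers measure 117 mm over their backs; the gripper's body (75 mm by 190 mm) begins 51 mm behind the grasp point.
Start: joints at [69.849, 18.392, -4.016, 83.108, 1.295, 78.541, -3.26], TCP at [0.232, -0.607, 0.193] pointing down, gripper open.
Joint ranges: [-163.93, 163.93], [-17.29, 119.83], [-79.2, 71.16], [3.27, 140.29], [-89.18, 269.18], [5.43, 117.66], [-154.24, 154.24]. Speed limits (degrees/s): [147.25, 147.25, 180, 180, 180, 180, 180].

## Interface

Orientations are given as [roll, pitch, yaw] about the fixed x, y, z axes, in that order (R = Rz(yaw) Ry(pitch) Rx(roll)).
In Python, from cell import env, viewer, boxes_of, masks_of gives the robot as it stands. The module is installed in compiled form; this text tells all that it offers.
- The arm moves only by the tool apply_moves, never from a script. Its argument "moves" is a list of rows, each a list of 7 numbers: the shift along the tool's x, y, z scaled (see below), then the turn, a rotation vector about the tool's x, y, z scaled (see below), then the opening, from 0 (shut) to 1 (fully open). A call has 1 to 20 rows; each row is the pose to reach, as a shift and turn from the pose commanded when the call began, along the tool's axes at that moment; what a row does not reach only later rows make up. The controller multiplies each number of a shift by 0.2 m and each number of a turn by 1.5 rad. A row lasts 1/10 s, in which the tool goes at most 50 mm and 8.59 degrees, less where a joint would pass 70% of its speed; a pose out of reach is approached as far as the arm can. A call with a number of a shift or a turn outside -1 to 1 is refused whole. A call with a gripper value outside its range is refused whole. The fingers move at their own pace and stop on an object; "grip_force" is the grip in N (left out, the last holds). Time passes only in rows, so rows that repeat a pose let the fingers close. It gives the time, the measured TCP pose, the force, the opening and the grip force at its end, in the units of the state.
- env.get_obs(): the state, without advancing time (a new reading comes with each control period).
- viewer.read_camera(name): name is "scene" or "side" or "wrist"; returns the picture (400x640x3 uint8, red, green, blue); there is no depth.
- viewer.get_calibration(name): a dict with "fov_y" (degrees; the focal length in pixels is half the picture's height over the tangent of half this angle, whatever the lens; pixels are square), "cx", "cy" (the principal point, pixels), "position" and "orientation" of the camera in the world. Camera axes: x right, y up, looking along -z (the intrinsics and any distortion apply to the point x, -y, -z); pixel columns grow to the right and rows downward; lengths in m; the calibration is good to about 2 mm. The wrist camera is an equidistant fisheye: a pixel r from the principal point sees the ray r / f radians off the axis. A picture is of the moment at which its call begins: read the wrist's pose just before it. get_calibration takes no time and is no camera call; for the wrist camera it gives the pose at the moment of the call.
- env.sign_off(): hands the job in; it is judged then, once.
Trained networks look in the newest picture that a camera, given by its name, has taken for a name from the list of things; names that differ only in an ending like _2 or _b are one class to them, and where a whole thing is asked for, a point or a joint stands for the part that bears it (a point fixed in the world has none). Each returns a list of dicts, best first, with "conf" (0 to 1); they miss things now and then, are a little off and sometimes report something else, mostly with a low value. They report only what shows in the picture. A call takes as long as a camera call. They do not tell look-alikes from the thing itself.
- boxes_of(camera, target): "location" ([column, row] in pixels, amid what is visible of it).
- masks_of(camera, target): "pixels" (400x640 bool, what is visible of it) and "location" ([column, row] in pixels, amid what is visible of it).
The state is a dict: "time_s": time; "qpos": joint angles; "joint_velocities": joint speeds; "effort": joint torques, N m; "tool_pos": TCP position; "tool_rot": TCP orientation; "force": force on the tool from outside, world axes, zero at the start; "wrist_torque": the same for the moment, N m; "grip_width": finger opening in m; "grasp_force": force on a finger pad.
Only numpy, scipy, OpenCV 4.12 (cv2) and the standard library are available. Lean on these libraries where they do the work, as an engineer would, in place of code of your own. Each camera call takes 0.05 s, during which the arm holds its last target. There are 200 camera calls.

## Working session

There is one attempt and no reset: what is moved stays moved. The work goes in short steps, Python scripts to look and compute and a tool call to move; the robot and the scene stay as the last step left them, time stands still between calls to the robot, and variables do not carry over. Pictures are saved under pics/ and viewed, at most 10 in all, crops included, and the job is handed in when it is done.

Besides the shell and the picture viewer there is one more tool, called after ">>>" by a JSON object that holds its "fn" and its "kwargs", one argument or row to a line. apply_moves: Moves the arm, as the interface text tells. Shifts and turns lie within -1 to 1; 1 stands for 0.2 m of shift or 1.5 rad of turn. Its arguments: {"type":"object","properties":{"moves":{"type":"array","items":{"type":"array","items":{"type":"number","minimum":-1,"maximum":1}}},"grip_force":{"type":"number"}},"required":["moves"]}

```bash
mkdir -p pics; cat > h.py <<'E'
import numpy as np, cv2
from cell import env, viewer, boxes_of, masks_of
from scipy.spatial.transform import Rotation as R
def cal(n): return viewer.get_calibration(n)
def rotm(o):
    o=np.array(o,float)
    if o.shape==(3,3): return o
    return R.from_euler('xyz',o,degrees=True).as_matrix() if o.size==3 else R.from_quat(o).as_matrix()
def ray(c,px,n):
    f=200/np.tan(np.radians(c['fov_y'])/2); u=(px[0]-c['cx'])/f; v=(px[1]-c['cy'])/f
    if n=='wrist':
        r=np.hypot(u,v); s=np.sin(r)/r if r>1e-9 else 1; d=np.array([u*s,-v*s,-np.cos(r)])
    else: d=np.array([u,-v,-1.])
    d=rotm(c['orientation'])@d; return np.array(c['position']),d/np.linalg.norm(d)
def onz(c,px,n,z):
    p,d=ray(c,px,n); return p+d*(z-p[2])/d[2]
def proj(c,P,n):
    f=200/np.tan(np.radians(c['fov_y'])/2); q=rotm(c['orientation']).T@(np.array(P)-c['position'])
    x,y,z=q[0],-q[1],-q[2]
    if n=='wrist':
        r=np.hypot(x,y); k=f*np.arctan2(r,z)/max(r,1e-9); return np.array([c['cx']+k*x,c['cy']+k*y])
    return np.array([c['cx']+f*x/z,c['cy']+f*y/z])
def tri(rays):
    A=np.zeros((3,3));b=np.zeros(3)
    for p,d in rays:
        M=np.eye(3)-np.outer(d,d);A+=M;b+=M@p
    return np.linalg.solve(A,b)
def shot(n,f): 
    im=viewer.read_camera(n); cv2.imwrite('pics/'+f,im[...,::-1]); return im
E
python3 - <<'E'
from h import *
np.set_printoptions(precision=3,suppress=True)
print(env.get_obs())
for n in ['scene','side','wrist']:
    c=cal(n);print(n,c)
    shot(n,n+'0.png')
    for t in ['knob_center','spindle_tip','off_mark','mat_top']:
        for b in boxes_of(n,t): 
            print(t,round(b['conf'],2),np.round(b['location']), onz(c,b['location'],n,{'knob_center':.021,'spindle_tip':.074,'off_mark':.055,'mat_top':.003}[t]))
E
```

```text
{'time_s': 0.0, 'qpos': array([69.851, 18.437, -4.016, 83.175,  1.295, 78.54 , -3.26 ]), 'joint_velocities': array([-0.02 ,  0.011,  0.044, -0.089, -0.009, -0.119,  0.09 ]), 'effort': array([  0.   , -49.129,  -0.404, -31.253,  -0.064,   0.044,   0.   ]), 'tool_pos': array([ 0.232, -0.606,  0.192]), 'tool_rot': array([-179.893,    0.006,   20.96 ]), 'force': array([ 0.007, -0.832, -0.201]), 'wrist_torque': array([0.077, 0.035, 0.003]), 'grasp_force': 0.0, 'grip_width': 0.08720139125141553}
scene {'fov_y': 49.782967243496216, 'cx': 313.6295679246323, 'cy': 187.8486858939859, 'position': array([ 0.99 , -0.009,  0.838]), 'orientation': array([31.423,  0.238, 93.72 ])}
knob_center 0.82 [269. 196.] [ 0.517 -0.141  0.021]
knob_center 0.79 [179. 132.] [ 0.355 -0.38   0.021]
knob_center 0.72 [224. 137.] [ 0.364 -0.269  0.021]
knob_center 0.69 [212. 113.] [ 0.291 -0.311  0.021]
spindle_tip 0.66 [428. 225.] [0.595 0.187 0.074]
off_mark 0.74 [428. 222.] [0.58  0.195 0.055]
mat_top 0.85 [184. 206.] [ 0.546 -0.33   0.003]
mat_top 0.5 [428. 225.] [0.559 0.206 0.003]
side {'fov_y': 55.4031930040202
[... 233 characters left out ...]
 0.36  -0.369  0.021]
knob_center 0.82 [346. 204.] [ 0.511 -0.14   0.021]
knob_center 0.65 [472. 220.] [ 0.281 -0.292  0.021]
spindle_tip 0.75 [202. 273.] [0.517 0.226 0.074]
off_mark 0.86 [202. 272.] [0.537 0.216 0.055]
off_mark 0.34 [316. 266.] [0.407 0.069 0.055]
mat_top 0.82 [384. 177.] [ 0.532 -0.322  0.003]
mat_top 0.41 [257. 164.] [ 0.819 -0.128  0.003]
wrist {'fov_y': 65.70646984690485, 'cx': 317.1925366924625, 'cy': 203.06787067616318, 'position': array([ 0.302, -0.581,  0.384]), 'orientation': array([-15.418,  -0.041, -69.034])}
knob_center 0.89 [119.  69.] [ 0.287 -0.304  0.021]
knob_center 0.82 [177.  29.] [ 0.356 -0.374  0.021]
knob_center 0.73 [121.  11.] [ 0.366 -0.271  0.021]
```

View pictures.

View pics/scene0.png

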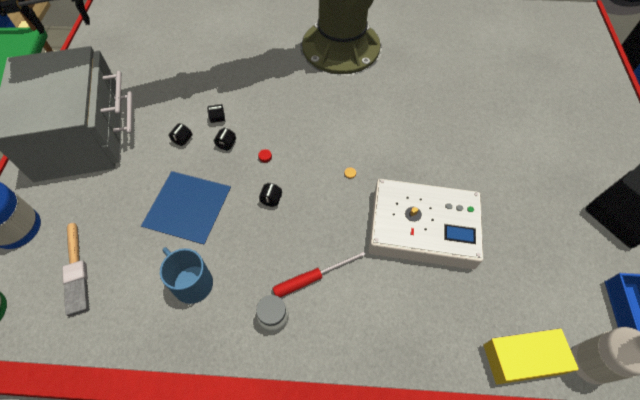

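View pics/side0.png

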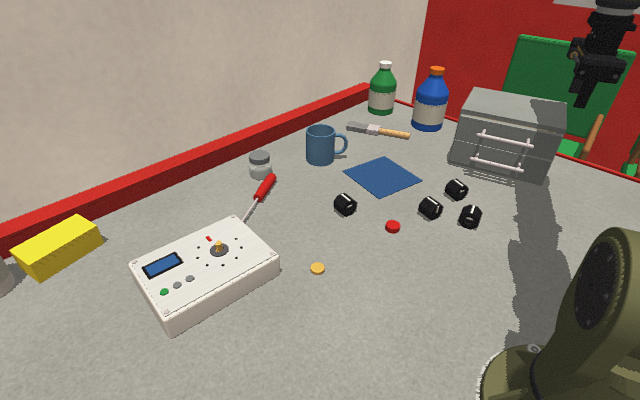

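Candidates that look like the knob, in scene pixels: (269,195), (225,138), (180,133) and (216,113). The scene camera faces the robot, so image right is the robot's left. The one meant is (269,195), at about (0.514, -0.14). The unit's spindle is near (414,212), the red mark at (412,232) and the mat at (186,207). I'll move over the knob for a close check.

>>> {"fn": "apply_moves", "kwargs": {
  "moves": [
    [1,-0.8,-0.2,0,0,0,1],
    [1,-0.8,-0.2,0,0,0,1],
    [1,-0.8,-0.2,0,0,0,1],
    [1,-0.8,-0.2,0,0,0,1],
    [1,-0.8,-0.2,0,0,0,1],
    [1,-0.8,-0.2,0,0,0,1]
  ]
}}

```text
time_s: 1.35
tool_pos: [0.3671, -0.3801, 0.2349]
tool_rot: [179.9, -0.2, 21.5]
force: [0.9, -0.0, 0.1]
grip_width: 0.0868
grasp_force: 0.0
```

>>> {"fn": "apply_moves", "kwargs": {
  "moves": [
    [1,-0.85,0,0,0,0.244,1],
    [1,-0.85,0,0,0,0.244,1],
    [1,-0.85,0,0,0,0.244,1],
    [1,-0.85,0,0,0,0.244,1],
    [1,-0.85,0,0,0,0.244,1],
    [1,-0.85,0,0,0,0.244,1],
    [1,-0.85,0,0,0,0.244,1]
  ]
}}

```text
time_s: 2.05
tool_pos: [0.4896, -0.1518, 0.2333]
tool_rot: [-179.9, -0.1, 0.4]
force: [-0.2, -1.3, -0.1]
grip_width: 0.0869
grasp_force: 0.0
```

```bash
python3 - <<'E'
from h import *
np.set_printoptions(precision=3,suppress=True)
o=env.get_obs();print(o['time_s'],o['qpos'],o['tool_pos'],o['tool_rot'])
c=cal('wrist');im=shot('wrist','w1.png');print(c)
for t in ['knob_center','spindle_tip','mat_top']:
    for b in boxes_of('wrist',t): print(t,round(b['conf'],2),np.round(b['location']), onz(c,b['location'],'wrist',.021))
p=proj(c,[.514,-.14,.021],'wrist').astype(int);print(p)
cr=im[max(0,p[1]-60):p[1]+60,max(0,p[0]-80):p[0]+80]
cv2.imwrite('pics/w1c.png',cv2.resize(cr,None,fx=5,fy=5,interpolation=cv2.INTER_CUBIC)[...,::-1])
E
```

```text
2.05 [ 41.212   1.747 -27.323  98.036   0.748  80.366 -75.825] [ 0.49  -0.152  0.233] [-179.949   -0.061    0.399]
{'fov_y': 65.70646984690485, 'cx': 317.1925366924625, 'cy': 203.06787067616318, 'position': array([ 0.564, -0.152,  0.425]), 'orientation': array([-15.343,   0.037, -89.596])}
knob_center 0.94 [310. 160.] [ 0.511 -0.142  0.021]
knob_center 0.68 [401. 304.] [ 0.287 -0.286  0.021]
knob_center 0.52 [451. 254.] [ 0.374 -0.358  0.021]
knob_center 0.47 [387. 252.] [ 0.381 -0.253  0.021]
spindle_tip 0.98 [106. 134.] [0.561 0.172 0.021]
mat_top 0.89 [435. 137.] [ 0.547 -0.311  0.021]
[308 158]
```

View pics/w1c.png

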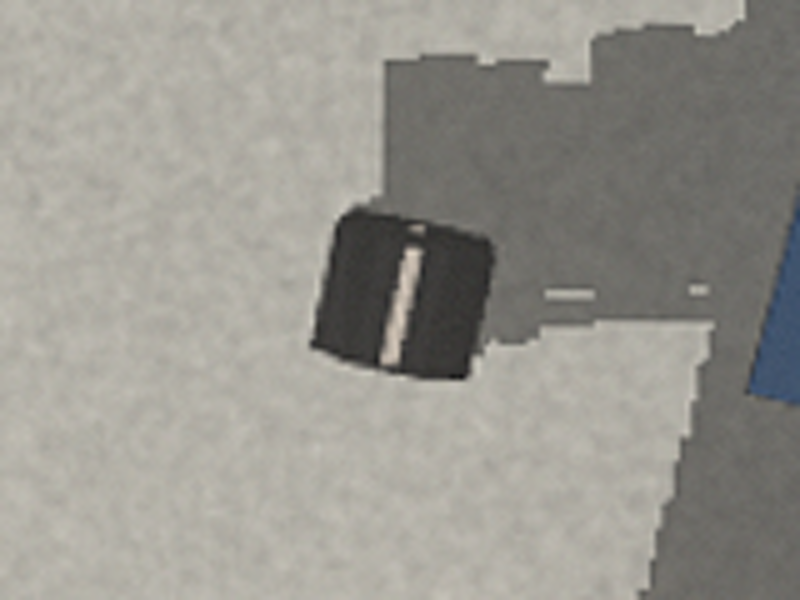

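The crop shows the black knob lying with its white line up. The line runs from wrist pixel (306,171) to (310,147), with the closed-face end at the top (+x). This is the right one. Next I'll fit its pose, the mat and the spindle from all views.

```bash
cat > fit.py <<'E'
from h import *
from scipy.optimize import minimize
def prism(x,y,z,yaw,lying=True):
    a=np.arange(8)*np.pi/4+np.pi/8; r=.021/np.cos(np.pi/8)
    V=np.array([[r*np.cos(t),r*np.sin(t),h] for h in(-.018,.018) for t in a])
    if lying: V=np.c_[V[:,2],-V[:,1],V[:,0]]  # x->up, z->+x
    return R.from_euler('z',yaw).apply(V)+[x,y,z]
def mask(n,t,near):
    ms=masks_of(n,t); 
    m=min(ms,key=lambda q:np.hypot(*(np.array(q['location'])-near))); return m['pixels'],m['conf']
def fitsil(V,p0,views,step):
    def cost(p):
        s=0
        for n,c,M in views:
            P=np.array([proj(c,v,n) for v in V(p)]).astype(np.float32)
            o=np.zeros((400,640),np.uint8); cv2.fillConvexPoly(o,np.round(cv2.convexHull(P)*256).astype(np.int32),255,cv2.LINE_AA,8)
            s+=np.abs(o/255.-M).sum()/M.sum()
        return s
    S=[p0]+[np.array(p0)+np.eye(len(p0))[i]*step[i] for i in range(len(p0))]
    r=minimize(cost,p0,method='Nelder-Mead',options=dict(initial_simplex=S,maxiter=400)); return r.x,r.fun
def views(t,P,names,shoot=True):
    out=[]
    for n in names:
        c=cal(n)
        if shoot: viewer.read_camera(n)
        M,k=mask(n,t,proj(c,P,n)); out.append((n,c,M)); print(n,t,round(k,2),M.sum())
    return out
E
python3 - <<'E'
from fit import *
np.set_printoptions(precision=4,suppress=True)
c=cal('wrist')
a=onz(c,[306,171],'wrist',.042);b=onz(c,[310.5,147],'wrist',.042);yaw=np.arctan2(*(b-a)[[1,0]]);print('yaw line',yaw)
K=[.511,-.142,.021]
v=views('knob_center',K,['scene','side','wrist'])
for vs in (v,v[:2],v[2:]): print(fitsil(lambda p:prism(*p),[*K,yaw],vs,[.004,.004,.004,.1]))
v=views('mat_top',[.545,-.32,.003],['scene','side','wrist'],False)
sq=lambda p:R.from_euler('z',p[3]).apply(np.array([[i*.075,j*.075,0] for i in(-1,1) for j in (-1,1)]))+p[:3]
for vs in (v,v[:2],v[2:]):print(fitsil(sq,[.545,-.32,.003,.2],vs,[.01,.01,.004,.2]))
c=[(n,cal(n)) for n in('scene','side','wrist')]
for t in('spindle_tip','off_mark','spindle_base'):
    rs=[]
    for n,cc in c:
        B=boxes_of(n,t)
        for b in B: print(t,n,round(b['conf'],2),b['location'])
        if B: rs.append(ray(cc,B[0]['location'],n))
    if len(rs)>1: print(tri(rs))
E
```

```text
yaw line -0.19150174183339777
scene knob_center 0.55 420
side knob_center 0.62 391
wrist knob_center 0.6 926
(array([ 0.5153, -0.1407,  0.0182, -0.242 ]), np.float64(0.4962745903150074))
(array([ 0.5141, -0.1404,  0.0191, -0.1539]), np.float64(0.32205673403206125))
(array([ 0.5125, -0.1391, -0.0126, -0.2209]), np.float64(0.04688942531656291))
scene mat_top 0.78 3956
side mat_top 0.58 1801
wrist mat_top 0.58 9775
(array([ 0.5438, -0.3263, -0.0001, -0.2163]), np.float64(0.13754736351373464))
(array([ 0.5426, -0.3261,  0.0003, -0.2308]), np.float64(0.09957837537888742))
(array([ 0.5454, -0.3274, -0.0031, -0.2148]), np.float64(0.017041873526904366))
spindle_tip scene 0.7 [427.1, 225.5]
spindle_tip side 0.71 [202.5, 272.3]
spindle_tip wrist 0.88 [101.4, 135.0]
[0.5654 0.1974 0.0103]
off_mark scene 0.98 [427.8, 222.0]
off_mark side 0.67 [201.0, 271.8]
off_mark wrist 0.8 [97.2, 132.3]
[0.5652 0.1994 0.0175]
spindle_base scene 0.92 [422.6, 224.6]
spindle_base scene 0.56 [264.2, 152.9]
spindle_base side 0.89 [201.8, 269.1]
spindle_base wrist 0.91 [98.8, 133.3]
[0.5678 0.1928 0.0171]
```

View pics/w1.png

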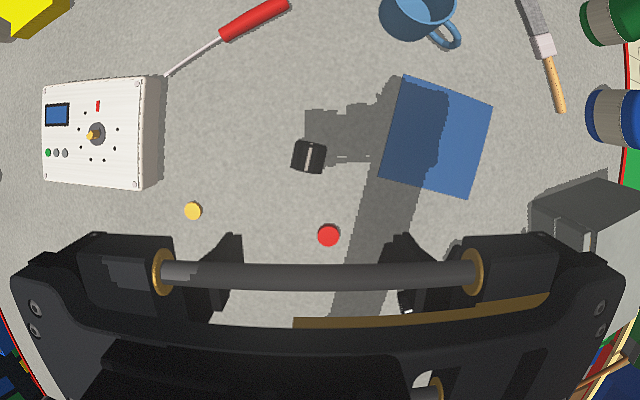

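```bash
cat > mv.py <<'E'
import sys
from h import *
def to(pos,az,tilt,o=None):
    "tool x azimuth az deg; tilt deg: + points tool back to the robot, - forward"
    o=o or env.get_obs(); R0=R.from_euler('xyz',o['tool_rot'],degrees=True)
    R1=R.from_euler('z',az,degrees=True)*R.from_euler('y',tilt,degrees=True)*R.from_euler('x',180,degrees=True)
    s=R0.inv().apply(np.array(pos)-o['tool_pos'])/.2; w=(R0.inv()*R1).as_rotvec()
    print(np.round(s,4),np.round(w/1.5,4),'rows',round(max(np.linalg.norm(s)*.2/.05,np.degrees(np.linalg.norm(w))/8.59),1))
if __name__=='__main__':
    a=[float(v) for v in sys.argv[1:]]; to(a[:3],a[3],a[4])
E
python3 mv.py .5527 -.148 .088 -11.5 30; python3 -c "
from h import *
R0=R.from_euler('xyz',env.get_obs()['tool_rot'],degrees=True)
"
```

```text
[ 0.3236 -0.0388  0.7252] [ 0.0351 -0.3479  0.1306] rows 3.7
```

>>> {"fn": "apply_moves", "kwargs": {
  "moves": [
    [0.324,-0.039,0.725,0.035,-0.348,0.131,1],
    [0.324,-0.039,0.725,0.035,-0.348,0.131,1],
    [0.324,-0.039,0.725,0.035,-0.348,0.131,1],
    [0.324,-0.039,0.725,0.035,-0.348,0.131,1],
    [0.324,-0.039,0.725,0.035,-0.348,0.131,1],
    [0.324,-0.039,0.725,0.035,-0.348,0.131,1]
  ]
}}

```text
time_s: 3.75
tool_pos: [0.5513, -0.1472, 0.083]
tool_rot: [-179.9, 30.5, -11.4]
force: [1.0, -0.1, 1.3]
grip_width: 0.0874
grasp_force: 0.0
```

```bash
python3 - <<'E'
from fit import *
np.set_printoptions(precision=4,suppress=True)
print(env.get_obs()['qpos'])
K=[.5145,-.14,.021]
c=cal('wrist');im=shot('wrist','w2.png')
M,k=mask('wrist','knob_center',proj(c,K,'wrist'));print(k,M.sum(),proj(c,K,'wrist'))
print(fitsil(lambda p:prism(p[0],p[1],.021,p[2]),[.5145,-.14,-.2],[('wrist',c,M)],[.004,.004,.1]))
E
python3 mv.py .5086 -.139 .0101 -11.5 30
```

```text
[ 27.7673  41.5454 -25.302   71.5812  12.6504 100.7213 -98.775 ]
0.67 2656 [317.5707 205.6018]
(array([ 0.5151, -0.14  , -0.2087]), np.float64(0.0754326128041578))
[1.000e-03 2.000e-04 4.693e-01] [ 0.0003 -0.0042 -0.0003] rows 1.9
```

View pics/w2.png

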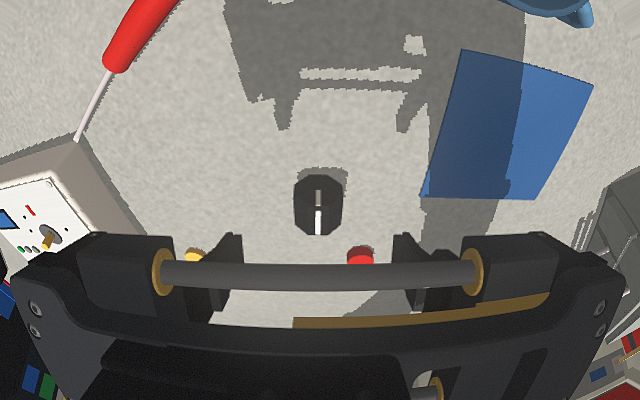

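The knob sits centred at (318,205), with its line along the image vertical, so the yaw matches. The cap at (360,256) is clear. Advance and grip.

>>> {"fn": "apply_moves", "kwargs": {
  "moves": [
    [0,0,0.235,0,0,0,1],
    [0,0,0.469,0,-0.004,0,1],
    [0,0,0.469,0,-0.004,0,1],
    [0,0,0.469,0,-0.004,0,1],
    [0,0,0.469,0,-0.004,0,0],
    [0,0,0.469,0,-0.004,0,0],
    [0,0,0.469,0,-0.004,0,0],
    [0,0,0.469,0,-0.004,0,0],
    [0,0,0.469,0,-0.004,0,0],
    [0,0,0.469,0,-0.004,0,0]
  ],
  "grip_force": 30
}}

```text
time_s: 4.85
tool_pos: [0.5068, -0.1386, 0.0066]
tool_rot: [180.0, 30.4, -11.5]
force: [0.5, 0.4, -0.4]
grip_width: 0.0471
grasp_force: 0.0
```

>>> {"fn": "apply_moves", "kwargs": {
  "moves": [
    [0,0,0,0,0,0,0],
    [0,0,0,0,0,0,0],
    [0,0,0,0,0,0,0],
    [0,0,0,0,0,0,0]
  ]
}}

```text
time_s: 5.25
tool_pos: [0.5067, -0.1386, 0.0067]
tool_rot: [180.0, 30.4, -11.5]
force: [-1.1, 0.2, -0.6]
grip_width: 0.0382
grasp_force: 30.0
```

```bash
python3 mv.py .53 -.24 .13 -20 -15;python3 mv.py .53 -.24 .13 -30 -60; python3 mv.py .50 -.14 .15 -11.5 30
```

```text
[-0.1258  0.4734 -0.6407] [0.0137 0.5269 0.1002] rows 5.4
[-0.1258  0.4734 -0.6407] [-0.0609  1.0415  0.2308] rows 10.7
[-0.3895  0.0135 -0.6023] [-0.      0.0043 -0.0004] rows 2.9
```

>>> {"fn": "apply_moves", "kwargs": {
  "moves": [
    [-0.13,0,-0.2,0,0,0,0],
    [-0.26,0.01,-0.4,0,0,0,0],
    [-0.33,0.08,-0.55,0,0.1,0,0],
    [-0.13,0.47,-0.64,0.014,0.527,0.1,0],
    [-0.13,0.47,-0.64,0.014,0.527,0.1,0],
    [-0.13,0.47,-0.64,0.014,0.527,0.1,0],
    [-0.13,0.47,-0.64,0.014,0.527,0.1,0],
    [-0.13,0.47,-0.64,0.014,0.527,0.1,0],
    [-0.13,0.47,-0.64,0.014,0.527,0.1,0]
  ]
}}

```text
time_s: 6.15
tool_pos: [0.5262, -0.239, 0.1299]
tool_rot: [179.9, -14.9, -20.1]
force: [0.4, 0.7, -1.0]
grip_width: 0.0384
grasp_force: 30.0
```

```bash
python3 -c "
from h import *
print(env.get_obs()['qpos'])"; python3 mv.py .53 -.29 .13 -25 -60
```

```text
[ 48.70767337   1.41999065 -26.77327309 111.96591582   0.28026416
  51.83271816 -88.18618284]
[0.1017 0.2329 0.027 ] [-0.0349  0.5239  0.0473] rows 5.3
```

>>> {"fn": "apply_moves", "kwargs": {
  "moves": [
    [0.22,0.25,0,-0.035,0.524,0.047,0],
    [0.22,0.25,0,-0.035,0.524,0.047,0],
    [0.22,0.25,0,-0.035,0.524,0.047,0],
    [0.22,0.25,0,-0.035,0.524,0.047,0],
    [0.22,0.25,0,-0.035,0.524,0.047,0],
    [0.22,0.25,0,-0.035,0.524,0.047,0],
    [0.22,0.25,0,-0.035,0.524,0.047,0]
  ]
}}

```text
time_s: 6.85
tool_pos: [0.5584, -0.2918, 0.1668]
tool_rot: [-178.4, -52.3, -23.1]
force: [0.1, 0.2, -0.8]
grip_width: 0.0383
grasp_force: 30.0
```

```bash
python3 - <<'E'
from h import *
np.set_printoptions(precision=4,suppress=True)
o=env.get_obs();print(o['qpos'],o['force']);T=R.from_euler('xyz',o['tool_rot'],degrees=True)
print(T.as_matrix())
shot('scene','s3.png');im=shot('side','d3.png')
p=proj(cal('side'),o['tool_pos'],'side').astype(int);print(p)
a=im[p[1]-50:p[1]+50,p[0]-60:p[0]+60]
im=cv2.imread('pics/s3.png');p=proj(cal('scene'),o['tool_pos'],'scene').astype(int);print(p)
b=im[p[1]-50:p[1]+50,p[0]-60:p[0]+60]
cv2.imwrite('pics/c3.png',cv2.resize(np.hstack([a[...,::-1],b]),None,fx=3,fy=3,interpolation=cv2.INTER_CUBIC))
E
python3 mv.py .56 -.33 .03 -25 -60
```

```text
[ 33.6121 -12.3254  -3.991  137.5853 -70.628    7.7849 -16.151 ] [ 0.144   0.2427 -0.7926]
[[ 0.5621 -0.372   0.7387]
 [-0.2398 -0.9281 -0.2849]
 [ 0.7915 -0.017  -0.6109]]
[375 119]
[179 170]
[-0.4884  0.1841  0.4808] [-0.0362  0.0897  0.0093] rows 2.8
```

View pics/c3.png

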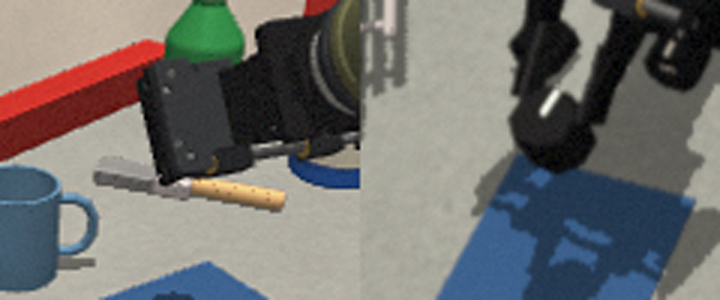

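The crops show the knob held with its pointer face up and the line towards the robot. It leans about 7°, which will settle flat. Joints 4 and 6 are near their limits, so I'll keep this orientation while lowering.

```bash
cat > mp.py <<'E'
import sys
from h import *
o=env.get_obs(); T=R.from_euler('xyz',o['tool_rot'],degrees=True)
a=[float(v) for v in sys.argv[1:]]
print(np.round(T.inv().apply(np.array(a)-o['tool_pos'])/.2,4))
E
python3 mp.py .567 -.338 .05; python3 mp.py .567 -.338 .0133
```

```text
[-0.3799  0.2062  0.4569]
[-0.5251  0.2096  0.5691]
```

>>> {"fn": "apply_moves", "kwargs": {
  "moves": [
    [-0.2,0.1,0.23,0,0,0,0],
    [-0.38,0.206,0.457,0,0,0,0],
    [-0.38,0.206,0.457,0,0,0,0],
    [-0.38,0.206,0.457,0,0,0,0]
  ]
}}

```text
time_s: 7.35
tool_pos: [0.5563, -0.3269, 0.1446]
tool_rot: [-177.6, -52.4, -22.7]
force: [0.2, -0.2, 0.9]
grip_width: 0.0384
grasp_force: 30.0
```

```bash
python3 - <<'E'
from h import *
o=env.get_obs();print(o['qpos'])
E
python3 mp.py .567 -.338 .0133; python3 mv.py .567 -.338 .0133 -20 -55
```

```text
[ -7.72310928 -11.84957618  41.76067154 137.68752708 -85.71117749
   5.95841671   8.49373925]
[-0.4773  0.0499  0.4547]
[-0.4773  0.0499  0.4547] [-0.0026  0.0294 -0.0194] rows 2.6
```

```bash
python3 mv.py .56 -.33 .12 -25 -38
```

```text
[-0.0835  0.0111  0.093 ] [-0.0469 -0.1675  0.0222] rows 1.8
```

>>> {"fn": "apply_moves", "kwargs": {
  "moves": [
    [0,0,0,-0.047,-0.168,0.022,0],
    [0,0,0,-0.047,-0.168,0.022,0],
    [0,0,0,-0.047,-0.168,0.022,0],
    [-0.083,0.011,0.093,-0.047,-0.168,0.022,0],
    [-0.083,0.011,0.093,-0.047,-0.168,0.022,0],
    [-0.083,0.011,0.093,-0.047,-0.168,0.022,0]
  ]
}}

```text
time_s: 7.95
tool_pos: [0.5625, -0.3239, 0.1254]
tool_rot: [-178.8, -40.0, -24.3]
force: [0.4, -0.1, -0.7]
grip_width: 0.0386
grasp_force: 30.0
```

```bash
python3 - <<'E'
from h import *
o=env.get_obs();print(o['qpos'])
E
python3 mv.py .565 -.337 .06 -25 -40;
```

```text
[ 28.33873657  -3.80449001   2.48295868 127.63416332 -17.80871472
  17.26753091 -67.8334302 ]
[-0.1805  0.0601  0.2741] [-0.0187  0.0004  0.0062] rows 1.3
```

>>> {"fn": "apply_moves", "kwargs": {
  "moves": [
    [-0.09,0.03,0.14,-0.01,0,0,0],
    [-0.18,0.06,0.274,-0.019,0,0.006,0],
    [-0.18,0.06,0.274,-0.019,0,0.006,0],
    [-0.18,0.06,0.274,-0.019,0,0.006,0],
    [-0.18,0.06,0.274,-0.019,0,0.006,0]
  ]
}}

```text
time_s: 8.45
tool_pos: [0.5666, -0.3373, 0.0631]
tool_rot: [-179.9, -40.4, -25.0]
force: [0.7, -0.0, -0.2]
grip_width: 0.0381
grasp_force: 30.0
```

```bash
python3 - <<'E'
from h import *
o=env.get_obs();print(o['qpos'])
E
python3 mv.py .565 -.337 .017 -25 -43;
```

```text
[ 28.2561365    3.31475409   2.57411519 129.7079096  -30.77307616
   7.8128848  -55.09676747]
[-0.1555  0.0024  0.1705] [-0.0012  0.0302  0.0002] rows 0.9
```

```bash
python3 mv.py .565 -.337 .020 -25 -37;
```

```text
[-0.1458  0.0024  0.1591] [-0.0012 -0.0396  0.0002] rows 0.9
```

>>> {"fn": "apply_moves", "kwargs": {
  "moves": [
    [-0.07,0,0.08,0,-0.04,0,0],
    [-0.146,0,0.159,0,-0.04,0,0],
    [-0.146,0,0.159,0,-0.04,0,0],
    [-0.146,0,0.159,0,-0.04,0,0],
    [-0.146,0,0.159,0,-0.04,0,0]
  ]
}}

```text
time_s: 8.95
tool_pos: [0.5645, -0.3367, 0.0201]
tool_rot: [-179.9, -37.0, -25.1]
force: [-0.1, 1.1, -0.6]
grip_width: 0.0384
grasp_force: 30.0
```

```bash
python3 - <<'E'
from h import *
o=env.get_obs();print(o['qpos'],o['force'])
im=shot('side','d4.png')
p=proj(cal('side'),o['tool_pos'],'side').astype(int);a=im[p[1]-40:p[1]+40,p[0]-60:p[0]+60]
im=shot('scene','s4.png');p=proj(cal('scene'),o['tool_pos'],'scene').astype(int)
b=im[p[1]-40:p[1]+40,p[0]-60:p[0]+60]
cv2.imwrite('pics/c4.png',cv2.resize(np.hstack([a,b])[...,::-1],None,fx=3.3,fy=3.3,interpolation=cv2.INTER_CUBIC))
E
python3 mp.py .564 -.337 .0148
```

```text
[ 29.44608266   8.30848965   1.18160112 128.51836286 -29.66443426
   7.24437147 -56.18798067] [-0.07753988  1.13249162 -0.59414062]
[-0.0154  0.0026  0.0196]
```

View pics/c4.png

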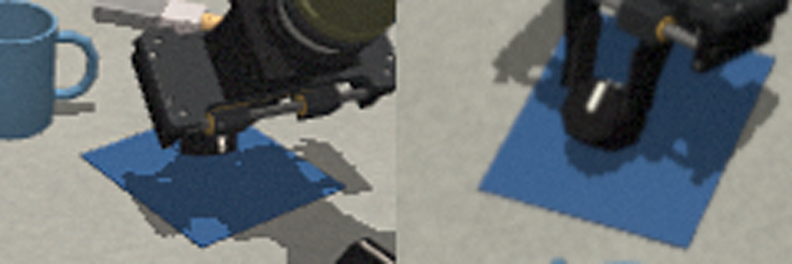

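The knob is just above the middle of the mat, face up and leaning forward. I'll lower it to contact and then release.

>>> {"fn": "apply_moves", "kwargs": {
  "moves": [
    [-0.008,0,0.01,0,0,0,0],
    [-0.015,0.002,0.02,0,0,0,0],
    [-0.015,0.002,0.02,0,0,0,0]
  ]
}}

```text
time_s: 9.35
tool_pos: [0.5648, -0.3368, 0.0145]
tool_rot: [-179.9, -37.0, -25.0]
force: [-1.8, 1.4, 6.7]
grip_width: 0.0385
grasp_force: 30.0
```

>>> {"fn": "apply_moves", "kwargs": {
  "moves": [
    [0,0,0,0,0,0,0.6],
    [0,0,0,0,0,0,1],
    [0,0,0,0,0,0,1],
    [0,0,0,0,0,0,1],
    [0,0,0,0,0,0,1],
    [0,0,0,0,0,0,1],
    [0,0,0,0,0,0,1],
    [0,0,0,0,0,0,1]
  ]
}}

```text
time_s: 10.15
tool_pos: [0.5634, -0.3362, 0.0128]
tool_rot: [-179.9, -36.8, -25.0]
force: [0.5, 0.1, -0.2]
grip_width: 0.0855
grasp_force: 0.0
```

>>> {"fn": "apply_moves", "kwargs": {
  "moves": [
    [0,0,-0.2,0,0,0,1],
    [0,0,-0.4,0,0,0,1],
    [0,0,-0.6,0,-0.2,0,1],
    [0,0,-0.7,0,-0.43,0,1],
    [0,0,-0.7,0,-0.43,0,1],
    [0,0,-0.7,0,-0.43,0,1],
    [0,0,-0.7,0,-0.43,0,1],
    [0,0,-0.7,0,-0.43,0,1]
  ]
}}

```text
time_s: 10.95
tool_pos: [0.49, -0.3014, 0.1235]
tool_rot: [-179.9, 0.3, -24.9]
force: [0.4, 0.5, -0.1]
grip_width: 0.0871
grasp_force: 0.0
```

```bash
python3 - <<'E'
from h import *
o=env.get_obs();print(o['qpos'],o['force'],o['tool_pos'],o['tool_rot'])
c=cal('wrist');im=shot('wrist','w5.png');K=[.555,-.333,.021];p=proj(c,K,'wrist');print(p)
for b in boxes_of('wrist','knob_center'): print(round(b['conf'],2),b['location'],onz(c,b['location'],'wrist',.03))
S=viewer.read_camera('side');q=proj(cal('side'),K,'side').astype(int)
a=cv2.resize(S[q[1]-40:q[1]+40,q[0]-40:q[0]+40],(400,400))
q=np.clip(p.astype(int),40,[600,360]);b=cv2.resize(im[q[1]-40:q[1]+40,q[0]-40:q[0]+40],(400,400),interpolation=cv2.INTER_CUBIC)
print(q);cv2.imwrite('pics/c5.png',np.hstack([a,b])[...,::-1])
E
```

```text
[ 21.58212586  12.00701099   8.41452166  99.34661328  -1.91271796
  69.04138609 -84.35508754] [ 0.42400774  0.51832921 -0.06413074] [ 0.49004906 -0.30135915  0.12350594] [-179.93614737    0.25409297  -24.86241346]
[319.21575739 121.52316918]
0.92 [335.5, 300.0] [ 0.37853291 -0.27109275  0.03      ]
0.66 [63.6, 53.5] [ 0.77643449 -0.1055755   0.03      ]
0.62 [321.4, 135.6] [ 0.54251464 -0.32937491  0.03      ]
0.45 [433.3, 256.3] [ 0.38066433 -0.38654714  0.03      ]
[319 121]
```

View pics/c5.png

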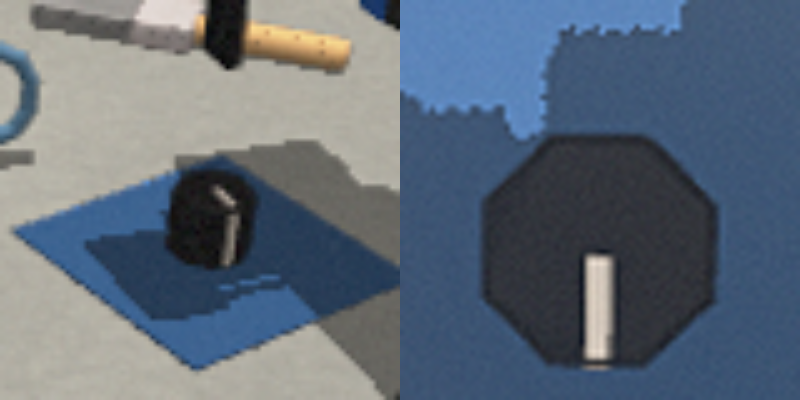

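The knob stands upright on the mat, pointer face up and clear of the gripper. In the wrist view its face centre is near (319,131) and the line runs straight down the image, towards the robot. Next I'll turn half a turn and regrasp from above.

```bash
python3 - <<'E'
from fit import *
np.set_printoptions(precision=4,suppress=True)
c=cal('wrist')
print('face',onz(c,[319.1,131.3],'wrist',.039))
a=onz(c,[319+.0,132],'wrist',.039);b=onz(c,[318.6,153.5],'wrist',.039);print('ptr az',np.degrees(np.arctan2(*(b-a)[[1,0]])))
K=[.545,-.33,.021]
v=views('knob_center',K,['scene','side','wrist'])
for vs in (v,v[2:]): print(fitsil(lambda p:prism(p[0],p[1],p[2],p[3],False),[*K,np.radians(155)],vs,[.004,.004,.004,.1]))
E
python3 mp.py .545 -.33 .1235
```

```text
face [ 0.5437 -0.3288  0.039 ]
ptr az 154.0161896313858
scene knob_center 0.7 411
side knob_center 0.53 307
wrist knob_center 0.94 1819
(array([ 0.5476, -0.3293,  0.0175,  2.7631]), np.float64(0.4815356070744002))
(array([ 0.5477, -0.329 ,  0.0123,  2.7073]), np.float64(0.03159245006413781))
[0.3256 0.0091 0.0104]
```

>>> {"fn": "apply_moves", "kwargs": {
  "moves": [
    [0,0,0,0,0,-0.99,1],
    [0,0,0,0,0,-0.99,1],
    [0,0,0,0,0,-0.99,1],
    [0,0,0,0,0,-0.99,1],
    [0,0,0,0,0,-0.99,1],
    [0,0,0,0,0,-0.99,1],
    [0,0,0,0,0,-0.99,1],
    [0,0,0,0,0,-0.99,1],
    [0,0,0,0,0,-0.99,1],
    [0,0,0,0,0,-0.99,1],
    [0,0,0,0,0,-0.99,1]
  ]
}}

```text
time_s: 12.5
tool_pos: [0.487, -0.3009, 0.1254]
tool_rot: [-179.9, -0.1, 60.1]
force: [0.3, 0.0, 0.1]
grip_width: 0.087
grasp_force: 0.0
```

>>> {"fn": "apply_moves", "kwargs": {
  "moves": [
    [0,0,0,0,0,-0.99,1],
    [0,0,0,0,0,-0.99,1],
    [0,0,0,0,0,-0.99,1],
    [0,0,0,0,0,-0.99,1],
    [0,0,0,0,0,-0.99,1],
    [0,0,0,0,0,-0.99,1],
    [0,0,0,0,0,-0.99,1],
    [0,0,0,0,0,-0.99,1],
    [0,0,0,0,0,-0.99,1],
    [0,0,0,0,0,-0.99,1],
    [0,0,0,0,0,-0.99,1]
  ]
}}

```text
time_s: 13.6
tool_pos: [0.4871, -0.301, 0.1252]
tool_rot: [179.9, -0.1, 145.0]
force: [-0.2, 0.2, -0.3]
grip_width: 0.0869
grasp_force: 0.0
```

```bash
python3 - <<'E'
from fit import *
np.set_printoptions(precision=4,suppress=True)
K=[.545,-.329,.021]
v=views('knob_center',K,['wrist'])
print(fitsil(lambda p:prism(p[0],p[1],p[2],p[3],False),[*K,np.radians(155)],v,[.004,.004,.004,.1]))
print(fitsil(lambda p:prism(p[0],p[1],.021,p[2],False),[*K[:2],np.radians(155)],v,[.004,.004,.1]))
E
python3 mv.py .5445 -.329 .0905 155 0
```

```text
wrist knob_center 0.87 1236
(array([ 0.5754, -0.3445, -0.0679,  3.1076]), np.float64(0.24278190240497494))
(array([ 0.5476, -0.3287,  2.763 ]), np.float64(0.5493464052287582))
[-0.3155  0.0502  0.1726] [ 0.0009 -0.0014 -0.1174] rows 1.5
```

>>> {"fn": "apply_moves", "kwargs": {
  "moves": [
    [-0.3155,0.05,0.17,0,0,-0.114,1],
    [-0.3155,0.05,0.17,0,0,-0.114,1],
    [-0.3155,0.05,0.17,0,0,-0.114,1],
    [-0.3155,0.05,0.17,0,0,-0.114,1],
    [-0.3155,0.05,0.17,0,0,-0.114,1]
  ]
}}

```text
time_s: 14.2
tool_pos: [0.5442, -0.3286, 0.0916]
tool_rot: [179.9, -0.1, 154.9]
force: [-0.0, -0.2, 0.2]
grip_width: 0.0871
grasp_force: 0.0
```

```bash
python3 - <<'E'
from fit import *
np.set_printoptions(precision=4,suppress=True)
K=[.545,-.329,.021]
v=views('knob_center',K,['wrist'])
print(fitsil(lambda p:prism(p[0],p[1],.021,p[2],False),[*K[:2],np.radians(155)],v,[.004,.004,.1]))
print(proj(cal('wrist'),K,'wrist'))
E
python3 mv.py .5445 -.329 .008 154.6 0
```

```text
wrist knob_center 0.95 2362
(array([ 0.548 , -0.3289,  2.7177]), np.float64(0.08291909481828294))
[316.6469 202.336 ]
[-0.0014 -0.0016  0.4197] [ 0.0008 -0.0007  0.0039] rows 1.7
```

>>> {"fn": "apply_moves", "kwargs": {
  "moves": [
    [-0.012,0,0.21,0,0,0,1],
    [-0.012,0,0.42,0,0,0,1],
    [-0.012,0,0.42,0,0,0,1],
    [-0.012,0,0.42,0,0,0,0],
    [-0.012,0,0.42,0,0,0,0],
    [-0.012,0,0.42,0,0,0,0],
    [-0.012,0,0.42,0,0,0,0],
    [-0.012,0,0.42,0,0,0,0],
    [-0.012,0,0.42,0,0,0,0],
    [-0.012,0,0.42,0,0,0,0],
    [-0.012,0,0.42,0,0,0,0],
    [-0.012,0,0.42,0,0,0,0],
    [-0.012,0,0.42,0,0,0,0]
  ],
  "grip_force": 50
}}

```text
time_s: 15.6
tool_pos: [0.5469, -0.3295, 0.0069]
tool_rot: [179.9, -0.1, 155.0]
force: [0.1, 0.0, 1.1]
grip_width: 0.0384
grasp_force: 41.1
```

>>> {"fn": "apply_moves", "kwargs": {
  "moves": [
    [0,0,-0.2,0,0,0,0],
    [0,0,-0.4,0,0,0,0],
    [0,0,-0.6,0,0,0,0],
    [0,0,-0.7,0,0,0.1,0],
    [0,0,-0.7,0,0,0.3,0],
    [0,0,-0.7,0,0,0.4,0],
    [0,0,-0.7,0,0,0.5,0],
    [0,0,-0.7,0,0,0.7,0],
    [0,0,-0.7,0,0,0.7,0],
    [0,0,-0.7,0,0,0.7,0]
  ]
}}

```text
time_s: 16.6
tool_pos: [0.5467, -0.3297, 0.1463]
tool_rot: [-179.9, -0.2, 94.5]
force: [0.6, 0.3, -0.3]
grip_width: 0.0385
grasp_force: 41.0
```

```bash
python3 mv.py .46 .14 .2 38 0; python3 mv.py .51 -.09 .2 70 0
```

```text
[ 2.3759 -0.2486 -0.2609] [-0.0021 -0.0011  0.6573] rows 9.6
[ 1.2098 -0.0894 -0.2646] [-0.0017 -0.0016  0.285 ] rows 5.0
```

>>> {"fn": "apply_moves", "kwargs": {
  "moves": [
    [1,0,-0.27,0,0,0.25,0],
    [1,0,-0.27,0,0,0.25,0],
    [1,0,-0.27,0,0,0.25,0],
    [1,0,-0.27,0,0,0.25,0],
    [1,0,-0.27,0,0,0.25,0]
  ]
}}

```text
time_s: 17.1
tool_pos: [0.5313, -0.1227, 0.2033]
tool_rot: [180.0, -0.3, 73.9]
force: [-0.8, -0.3, -1.4]
grip_width: 0.0384
grasp_force: 41.0
```

```bash
python3 mv.py .47 .135 .2 38 0
```

```text
[ 1.1532 -0.651   0.0228] [-0.001  -0.0036  0.4182] rows 5.3
```

>>> {"fn": "apply_moves", "kwargs": {
  "moves": [
    [1,-0.6,0,0,0,0.418,0],
    [1,-0.6,0,0,0,0.418,0],
    [1,-0.6,0,0,0,0.418,0],
    [1,-0.6,0,0,0,0.418,0],
    [1,-0.6,0,0,0,0.418,0],
    [1,-0.6,0,0,0,0.418,0],
    [1,-0.6,0,0,0,0.418,0]
  ]
}}

```text
time_s: 17.8
tool_pos: [0.4721, 0.0961, 0.2018]
tool_rot: [-179.9, -0.0, 37.6]
force: [1.5, -1.3, -1.3]
grip_width: 0.0387
grasp_force: 41.0
```

```bash
python3 - <<'E'
from h import *
o=env.get_obs();print(o['qpos'],o['tool_pos'],o['tool_rot'])
c=cal('wrist');im=shot('wrist','w6.png')
for t in('spindle_tip','off_mark','knob_center'):
  for b in boxes_of('wrist',t): print(t,round(b['conf'],2),b['location'],onz(c,b['location'],'wrist',.055))
cv2.imwrite('pics/c6.png',cv2.resize(im,(800,500),interpolation=cv2.INTER_CUBIC)[...,::-1])
E
```

```text
[  2.13099915  -1.72507643 -16.2846893  104.85398244  -0.61281903
  76.85094122 -66.36145079] [0.47214247 0.09612897 0.20184212] [-1.79877035e+02 -8.07772545e-04  3.76453812e+01]
spindle_tip 0.69 [304.9, 79.2] [0.5584475  0.17798045 0.055     ]
off_mark 0.55 [300.9, 75.9] [0.5587734  0.18365997 0.055     ]
knob_center 0.69 [317.9, 237.8] [0.4244045  0.05685032 0.055     ]
knob_center 0.5 [472.3, 371.8] [ 0.38230047 -0.31047341  0.055     ]
```

View pics/c6.png

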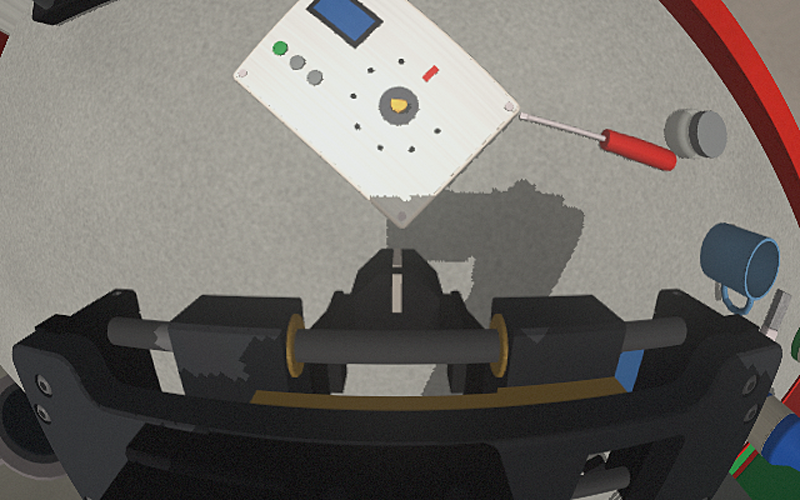

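Wrist view: spindle at (319,83), red mark at (344,58), and the knob held between the fingers with its line along the tool's x axis. I'll go closer to measure the spindle and its flat.

>>> {"fn": "apply_moves", "kwargs": {
  "moves": [
    [0.2,0,0.2,0,0,0,0],
    [0.2,0,0.4,0,0,0,0],
    [0.2,0,0.4,0,0,0,0],
    [0.2,0,0.4,0,0,0,0],
    [0.2,0,0.4,0,0,0,0]
  ]
}}

```text
time_s: 18.5
tool_pos: [0.5056, 0.1192, 0.1241]
tool_rot: [-179.9, -0.2, 37.3]
force: [-0.8, -0.2, -0.8]
grip_width: 0.0382
grasp_force: 41.0
```

```bash
cat > sp.py <<'E'
from h import *
def cc(m,near):
    n,l,s,ce=cv2.connectedComponentsWithStats(m.astype(np.uint8)); 
    k=[i for i in range(1,n) if s[i,4]>8]; i=min(k,key=lambda i:np.hypot(*(ce[i]-near))-s[i,4]*.05); return l==i,ce[i],s[i]
def look(n,im,c,S=(.555,.17,.06),M=(.585,.175,.055)):
    h=cv2.cvtColor(im,cv2.COLOR_RGB2HSV).astype(int); H,Sa,V=h[...,0],h[...,1],h[...,2]
    b,bc,bs=cc((H>12)&(H<32)&(Sa>110)&(V>60),proj(c,S,n))
    r,rc,rs=cc(((H<6)|(H>174))&(Sa>140)&(V>60),proj(c,M,n))
    g,gc,gs=cc((Sa<50)&(V<150)&(V>40),proj(c,S,n))
    print(n,'brass',bc,bs[4],'red',rc,rs[4],'grey',gc,gs)
    return b,bc,r,rc,g|b
E
python3 - <<'E'
from sp import *
np.set_printoptions(precision=4,suppress=True)
o=env.get_obs();print(o['tool_pos'],o['tool_rot'])
res={}
for n in ('wrist','scene','side'):
    c=cal(n);im=viewer.read_camera(n);b,bc,r,rc,g=look(n,im,c)
    print(' brass@.074',onz(c,bc,n,.070),'red@.055',onz(c,rc,n,.055))
    res[n]=(ray(c,bc,n),ray(c,rc,n))
    if n=='wrist':
        x,y=bc.astype(int);cr=im[y-45:y+45,x-60:x+60]
        cv2.imwrite('pics/c7.png',cv2.resize(cr,None,fx=6,fy=6,interpolation=cv2.INTER_CUBIC)[...,::-1]);print('crop origin',x-60,y-45)
print('tri brass',tri([v[0] for v in res.values()]),'red',tri([v[1] for v in res.values()]))
E
```

```text
[0.5056 0.1192 0.1241] [-179.9318   -0.1756   37.3483]
wrist brass [315.1429 123.5873] 189 red [348.3761  87.4404] 109 grey [386.701  239.5963] [  235   148   331   169 24298]
 brass@.074 [0.5617 0.1625 0.07  ] red@.055 [0.6028 0.1593 0.055 ]
crop origin 255 78
scene brass [529.5493 355.988 ] 3759 red [188.1136 386.3298] 10611 grey [326.8886 169.5189] [  253    32   228   241 10551]
 brass@.074 [0.8298 0.3418 0.07  ] red@.055 [ 0.9115 -0.2266  0.055 ]
side brass [ 56.7028 247.0449] 3476 red [529.4944  57.8389] 16216 grey [420.2301 276.4627] [  252   180   309   220 12467]
 brass@.074 [0.7568 0.3691 0.07  ] red@.055 [ 0.6    -1.5133  0.055 ]
tri brass [0.7024 0.2891 0.0967] red [ 0.5762 -0.0335  0.3955]
```

View pics/c7.png

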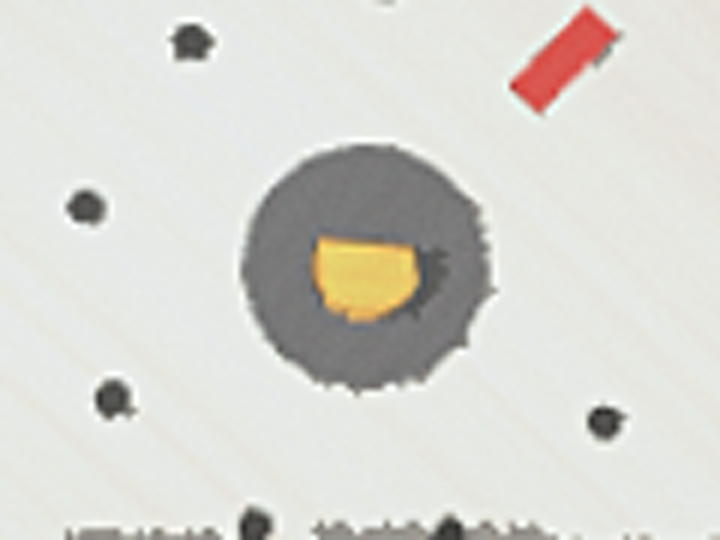

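The close-up shows the collar centred at wrist pixel (316,122), the brass D's flat edge from (308.3,117.7) to (324.2,119) facing up the image, and the red bar at (349,88). Now I'll compute positions, angles and the knob's offset in the grip.

```bash
python3 - <<'E'
from h import *
np.set_printoptions(precision=4,suppress=True)
o=env.get_obs();T=R.from_euler('xyz',o['tool_rot'],degrees=True);tp=o['tool_pos']
c=cal('wrist');im=viewer.read_camera('wrist');n='wrist'
print(tp,o['tool_rot'])
def roi(im,p,w): 
    p=np.round(p).astype(int);m=np.zeros(im.shape[:2],bool);m[p[1]-w:p[1]+w,p[0]-w:p[0]+w]=1;return m
def cen(m): y,x=np.nonzero(m);return np.array([x.mean(),y.mean()]),m.sum()
S=onz(c,[316,122.3],n,.056)
g=im.astype(int);col=(abs(g.max(2)-g.min(2))<20)&(g.max(2)<150)|(g[...,0]-g[...,2]>60)
m=roi(im,[316,122.3],24)&col
k=max(cv2.findContours(m.astype(np.uint8),0,1)[0],key=cv2.contourArea);e=cv2.fitEllipse(cv2.convexHull(k));print('collar ell',e)
S=onz(c,e[0],n,.056);print('S collar',S)
rm=roi(im,[349,88],14)&(g[...,0]-g[...,2]>90)&(g[...,0]-g[...,1]>70);rc,_=cen(rm);Rm=onz(c,rc,n,.055)
print('red',rc,Rm,'dist',np.linalg.norm((Rm-S)[:2]),'az',np.degrees(np.arctan2(*(Rm-S)[[1,0]])))
y,x=np.nonzero(rm);P=np.array([onz(c,q,n,.055)[:2] for q in zip(x,y)]);u=np.linalg.svd(P-P.mean(0))[2][0];print('bar az',np.degrees(np.arctan2(u[1],u[0])))
a=onz(c,[308.3,117.7],n,.073);b=onz(c,[324.2,119],n,.073);d=(b-a)[:2];print('flat az',np.degrees(np.arctan2(d[1],d[0]))+90,'len',np.linalg.norm(d))
nn=np.array([-d[1],d[0]])/np.linalg.norm(d);mid=((a+b)/2)[:2];print('axis from flat',mid-nn*.0035)
for q in ('scene','side'):
    cq=cal(q);I=viewer.read_camera(q).astype(int);p=proj(cq,[*S[:2],.068],q)
    bm=roi(I,p,8)&(I[...,0]-I[...,2]>70)&(I[...,1]-I[...,2]>30);bc,k=cen(bm)
    p2=proj(cq,Rm,q);r2=roi(I,p2,8)&(I[...,0]-I[...,1]>70);rr,k2=cen(r2)
    print(q,'pred',p,'brass',bc,k,onz(cq,bc,q,.066),'red pred',p2,'is',rr,k2,onz(cq,rr,q,.055))
# pointer profile in hand
for h in (0,):
    e1=proj(c,tp+T.apply([.021,0,-.032]),n);e0=proj(c,tp+T.apply([0,0,-.032]),n);print('edge px',e1,'centre px',e0)
    cx=int(round(e1[0]));r=np.arange(int(e1[1])-25,int(e0[1])+8);print(r[0],im[r,cx-3:cx+4].max(axis=(1,2)))
    row=int(e1[1]+6);print('row',row,im[row,cx-15:cx+15].mean(1).astype(int),cx-15)
E
```

```text
[0.5054 0.1197 0.1241] [-179.9503   -0.202    37.3893]
collar ell ((316.3158264160156, 122.7121353149414), (39.966068267822266, 41.12258529663086), 140.2113800048828)
S collar [0.5626 0.1627 0.056 ]
red [349.0794  87.5794] [0.6029 0.1593 0.055 ] dist 0.040487817160514125 az -4.779638256707308
bar az 174.51341960372764
flat az 32.632376085767994 len 0.01234652442045206
axis from flat [0.5624 0.1629]
scene pred [413.4325 211.0692] brass [414.0312 209.5938] 32 [0.558  0.1645 0.066 ] red pred [411.6005 231.7821] is [412.05 231.15] 20 [0.6015 0.1603 0.055 ]
side pred [218.2223 243.6868] brass [218.3824 246.0294] 68 [0.5592 0.165  0.066 ] red pred [208.392  237.5473] is [208.3182 238.2727] 22 [0.6013 0.1605 0.055 ]
edge px [314.8863 218.8293] centre px [314.9741 254.0686]
193 [151 151 153 156 158 145 117 109 111 112 110 113 111 109 112 111 110 108
 109 161 118  60  50  53  50  50 127 168 175 175 173 172 171 172 172 172
 172 170 172 171 171 170 172 170 169 171 168 171 169 170 168 170 168 170
 172 174 162  60  46  44  47  48  46  47  45  49  47  45  47]
row 224 [ 55  47  50  51  47  52  50  49  47  49  50  51  46  65 162 160 157 153
 156 158 169 111  35  45  47  51  50  44  46  49] 300
```

```bash
python3 mv.py .5604 .1635 .10 32.6 0
```

```text
[ 0.3539 -0.0042  0.116 ] [-0.0012 -0.0013  0.0561] rows 1.5
```

>>> {"fn": "apply_moves", "kwargs": {
  "moves": [
    [0.18,0,0,0,0,0.056,0],
    [0.354,-0.004,0.04,-0.001,-0.001,0.056,0],
    [0.354,-0.004,0.116,-0.001,-0.001,0.056,0],
    [0.354,-0.004,0.116,-0.001,-0.001,0.056,0],
    [0.354,-0.004,0.116,-0.001,-0.001,0.056,0]
  ]
}}

```text
time_s: 19.3
tool_pos: [0.5589, 0.1626, 0.0984]
tool_rot: [-179.9, 0.2, 32.6]
force: [0.0, 0.1, 0.3]
grip_width: 0.0384
grasp_force: 41.0
```

```bash
python3 - <<'E'
from h import *
o=env.get_obs();print(o['qpos'],o['force'],o['wrist_torque'])
E
python3 mv.py .5604 .1635 .08 32.6 0
```

```text
[ -2.99349345  15.06279079 -18.3423646   99.15789061   5.07352694
  66.79351505 -80.16431458] [0.04485552 0.08811353 0.30648755] [-0.02492544 -0.06815543  0.02433053]
[0.0092 0.0004 0.0918] [-0.0008  0.0022  0.    ] rows 0.4
```

>>> {"fn": "apply_moves", "kwargs": {
  "moves": [
    [0.009,0,0.06,0,0.002,0,0],
    [0.009,0,0.09,0,0.002,0,0],
    [0.009,0,0.1,0,0.002,0,0],
    [0.009,0,0.11,0,0.002,0,0],
    [0.009,0,0.12,0,0.002,0,0],
    [0.009,0,0.127,0,0.002,0,0],
    [0.009,0,0.127,0,0.002,0,0]
  ],
  "grip_force": 55
}}

```text
time_s: 20.0
tool_pos: [0.5612, 0.1641, 0.0734]
tool_rot: [-180.0, -0.1, 32.6]
force: [0.3, -0.6, -0.5]
grip_width: 0.0384
grasp_force: 45.5
```

```bash
python3 - <<'E'
from h import *
o=env.get_obs();print(o['force'],o['wrist_torque'],o['grasp_force'])
E
python3 mv.py .5604 .1635 .061 32.6 0
```

```text
[ 0.28591772 -0.61158316 -0.52938778] [-0.28860138  0.1085489  -0.06368985] 45.54229574336205
[-0.0048  0.0004  0.0618] [-0.0005 -0.0007  0.0002] rows 0.2
```

It is already below the tip height with no load, so it is entering the shaft. Continue down.

>>> {"fn": "apply_moves", "kwargs": {
  "moves": [
    [0,0,0.01,0,0,0,0],
    [0,0,0.02,0,0,0,0],
    [0,0,0.03,0,0,0,0],
    [0,0,0.04,0,0,0,0],
    [0,0,0.05,0,0,0,0],
    [0,0,0.05,0,0,0,0]
  ]
}}

```text
time_s: 20.6
tool_pos: [0.5611, 0.1641, 0.0629]
tool_rot: [-179.9, -0.0, 32.6]
force: [-0.5, -3.6, -0.3]
grip_width: 0.0381
grasp_force: 45.2
```

```bash
python3 - <<'E'
from h import *
o=env.get_obs();print(o['force'],o['wrist_torque'],o['grasp_force'],o['tool_rot'])
E
```

```text
[-0.49655435 -3.61308569 -0.34711354] [-0.61400707  0.21517341  0.00693938] 45.22199632250704 [-1.79938002e+02 -4.63997655e-02  3.26090751e+01]
```

>>> {"fn": "apply_moves", "kwargs": {
  "moves": [
    [-0.0013,0.002,0.005,0,0,0,0],
    [-0.0013,0.002,0.01,0,0,0,0],
    [-0.0013,0.002,0.015,0,0,0,0],
    [-0.0013,0.002,0.018,0,0,0,0],
    [-0.0013,0.002,0.018,0,0,0,0]
  ]
}}

```text
time_s: 21.1
tool_pos: [0.5612, 0.164, 0.0612]
tool_rot: [-180.0, -0.1, 32.6]
force: [-5.3, -4.0, 9.2]
grip_width: 0.0384
grasp_force: 48.3
```

>>> {"fn": "apply_moves", "kwargs": {
  "moves": [
    [0,0,0.008,0,0,0,0],
    [0,0,0.015,0,0,0,0],
    [0,0,0.015,0,0,0,0]
  ]
}}

```text
time_s: 21.4
tool_pos: [0.5614, 0.164, 0.061]
tool_rot: [-180.0, -0.1, 32.6]
force: [-10.2, -5.6, 23.9]
grip_width: 0.0382
grasp_force: 53.6
```

Hard stop at TCP z 0.061: it is home, as predicted. I'll ease the load and turn clockwise about 37.7° to the off mark.

>>> {"fn": "apply_moves", "kwargs": {
  "moves": [
    [-0.009,0,-0.012,0,0,0,0],
    [-0.009,0,-0.012,0,0,0.07,0],
    [-0.008,-0.001,-0.012,0,0,0.14,0],
    [-0.008,-0.002,-0.012,0,0,0.21,0],
    [-0.008,-0.002,-0.012,0,0,0.28,0],
    [-0.008,-0.003,-0.012,0,0,0.35,0],
    [-0.008,-0.003,-0.012,0,0,0.41,0],
    [-0.008,-0.003,-0.012,0,0,0.439,0],
    [-0.008,-0.003,-0.012,0,0,0.439,0],
    [-0.008,-0.003,-0.012,0,0,0.439,0]
  ]
}}

```text
time_s: 22.4
tool_pos: [0.5612, 0.1639, 0.061]
tool_rot: [-179.8, -0.2, -5.1]
force: [-1.4, -2.3, 7.7]
grip_width: 0.0383
grasp_force: 47.8
```

```bash
python3 - <<'E'
from h import *
o=env.get_obs();print(o['force'],o['wrist_torque'],o['grasp_force'],o['tool_rot'],o['qpos'])
E
```

```text
[-1.4207679  -2.30942383  7.65280831] [-0.60372458  0.34123033  0.02495024] 47.83306604193058 [-179.84250229   -0.23266653   -5.10904731] [  -7.62986641   16.59979733  -13.04786068  101.49855774    4.13662902
   62.09115831 -117.18117873]
```

>>> {"fn": "apply_moves", "kwargs": {
  "moves": [
    [0,0,-0.006,0,0,0,0],
    [0,0,-0.006,0,0,0,0.6],
    [0,0,-0.006,0,0,0,1],
    [0,0,-0.006,0,0,0,1],
    [0,0,-0.006,0,0,0,1],
    [0,0,-0.006,0,0,0,1],
    [0,0,-0.006,0,0,0,1],
    [0,0,-0.006,0,0,0,1],
    [0,0,-0.2,0,0,0,1],
    [0,0,-0.35,0,0,0,1],
    [-0.2,0,-0.45,0,0,0,1],
    [-0.25,0,-0.45,0,0,0,1],
    [-0.25,0,-0.45,0,0,0,1],
    [-0.25,0,-0.45,0,0,0,1]
  ]
}}

```text
time_s: 23.8
tool_pos: [0.5099, 0.1675, 0.1484]
tool_rot: [-179.9, -0.0, -5.1]
force: [0.1, -0.0, -0.6]
grip_width: 0.087
grasp_force: 0.0
```

```bash
python3 - <<'E'
from fit import *
np.set_printoptions(precision=4,suppress=True)
c=cal('wrist');im=shot('wrist','w8.png');g=im.astype(int);n='wrist'
S=np.array([.5612,.164]);C=[*S,.093]
pc=proj(c,C,n)
pc0=np.round(pc).astype(int);m=np.zeros(g.shape[:2],bool);m[pc0[1]-45:pc0[1]+30,pc0[0]-25:pc0[0]+25]=1
v=g.max(2);
# white line inside the dark face: bright pixels within 20 mm of axis on the face plane
yy,xx=np.nonzero(m);P=np.array([onz(c,q,n,.093)[:2] for q in zip(xx,yy)])
# dark face centre
k=[b for b in masks_of('wrist','knob_center')];k=min(k,key=lambda q:np.hypot(*(np.array(q['location'])-pc)));M=k['pixels']
print('pred',pc,'net',k['location'],k['conf'],M.sum())
print(fitsil(lambda p:prism(p[0],p[1],.075,p[2],False),[*S,-.09],[(n,c,M)],[.003,.003,.1]))
print(fitsil(lambda p:prism(p[0],p[1],p[3],p[2],False),[*S,-.09,.075],[(n,c,M)],[.003,.003,.1,.01]))
X=fitsil(lambda p:prism(p[0],p[1],.075,p[2],False),[*S,-.09],[(n,c,M)],[.003,.003,.1])[0]
d=np.linalg.norm(P-X[:2],axis=1)<.0195
b=d&(v[yy,xx]>115);Q=P[b];u=np.linalg.svd(Q-Q.mean(0))[2][0];u*=np.sign(u[0]);print('line n',b.sum(),'mean',Q.mean(0),'az',np.degrees(np.arctan2(u[1],u[0])),'centre->line az',np.degrees(np.arctan2(*(Q.mean(0)-X[:2])[::-1])))
h=(g[...,0]-g[...,2]>90)&(g[...,0]-g[...,1]>70);pr=np.round(proj(c,[.6020,.160,.055],n)).astype(int);r=np.zeros_like(h);r[pr[1]-15:pr[1]+15,pr[0]-15:pr[0]+15]=1;h&=r
y,x=np.nonzero(h);W=np.array([onz(c,q,n,.055)[:2] for q in zip(x,y)]);w=np.linalg.svd(W-W.mean(0))[2][0];w*=np.sign(w[0]);print('red',len(W),W.mean(0),'bar az',np.degrees(np.arctan2(w[1],w[0])),'axis->red',np.degrees(np.arctan2(*(W.mean(0)-X[:2])[::-1])))
for q in('scene','side'):
    cq=cal(q);viewer.read_camera(q);p=[b for b in boxes_of(q,'knob_center')];print(q,[ (np.round(b['location']),round(b['conf'],2)) for b in p],proj(cq,[*S,.075],q))
E
```

```text
pred [315.5897 148.5567] net [319.0, 151.2] 0.85 2189
(array([ 0.5639,  0.1635, -0.0868]), np.float64(0.09295317944445938))
(array([ 0.5626,  0.1636, -0.0858,  0.0622]), np.float64(0.03039260473490447))
line n 117 mean [0.5737 0.1626] az -4.504831598648308 centre->line az -5.2073009233692735
red 108 [0.6029 0.1593] bar az -6.7806378999141765 axis->red -6.115198590451228
scene [(array([180., 134.]), 0.84), (array([221., 139.]), 0.76), (array([217., 114.]), 0.74)] [414.7386 208.8527]
side [(array([218., 239.]), 0.9), (array([432., 208.]), 0.81), (array([265., 188.]), 0.7), (array([471., 218.]), 0.68), (array([454., 190.]), 0.6)] [217.492  241.5738]
```

The knob is seated, with its pointer within about 1° of the off mark, released, and nothing is in contact. Handing in.

```bash
python3 -c "
from h import *
print(env.sign_off())"
```

```text
the job is handed in; nothing more can be done
None
```

The knob was stood on the mat face up and let go, then seated fully home on the shaft, turned to within about 1° of the off mark and let go. I handed the job in at about 24 s; I planned every move clear of the other things but did not re-measure their places afterwards.

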